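# Clamp the panel on the drawing board

### The job

Get the painted panel clamped on the drawing board: first lift whichever of the two containers stands in the clamp bar's way (the steel tin or the lidded jar) off the board and set it down upright and gently in the free part of the white enamel tray, leaving the other container where it is. Then slide the clamp by its wooden block fully home to its end stop at the panel, and after that slide the round lock knob fully home towards the clamp. Don't upset or shift any of the other things.

Things in the scene. Friction and masses are not known exactly. Their poses are not given: they have to be found in the camera images.
- board: Flat plywood drawing board, fixed, 260 (x) by 400 (y) by 18 mm thick; origin at the centre of its underside. A yellow panel 115 x 115 x 6 mm is fixed on it, centre at board x -2, y +128 mm. Clamp and lock run on one line, board x = -90 mm (robot side). The clamp bar sweeps board x -110 to +45 mm: a container there is in the way, the one on the far strip (x about +95 mm) is not.
- clamp (a joint): Travel of the clamp along the board's +y, in m: 0 = fully open, 0.200 = fully home at its end stop against the panel. It starts at 0 to 0.03. It stays where it is left; about 3 N moves it.
- clamp_top (a point): Centre of the top of the clamp's dark wooden block, which is 40 (board x) by 26 (board y) by 52 mm tall, standing on the board (top 71 mm above the table). A flat aluminium clamp bar, 14 mm wide in y, top 17 mm above the board, reaches out from the block to 135 mm beyond this point in board +x. The point is at board y = -138 mm + travel.
- lock (a joint): Travel of the lock knob along the board's -y, in m: 0 = fully withdrawn, 0.045 = fully home (its bolt in the clamp's block). It starts at 0 to 0.01. It stays where it is left; about 2 N moves it.
- lock_top (a point): Centre of the top of the round steel lock knob: 30 mm diameter, 30 mm tall, on a 24 x 30 mm slide 14 mm high; the top is 63 mm above the table. A thin bolt (10 mm diameter) points from it towards the clamp, to 55 mm from the knob's centre. The point is at board y = +172 mm - travel.
- jar: Loose amber jar with white lid, closed, 60 mm diameter, 95 mm tall, about 0.35 kg; origin at the centre of its underside, z up. Stands on the board: either in the clamp bar's way or on the far strip (the tin is then at the other place).
- tin: Loose plain steel tin, closed, 66 mm diameter, 75 mm tall, about 0.3 kg; origin at the centre of its underside, z up. Stands on the board: either in the clamp bar's way or on the far strip.
- tray: White enamel tray with paint blots, fixed, 220 (x) by 150 (y) mm outside, walls 24 mm high and 5 mm thick, floor 5 mm above the table; origin at the centre of its underside. Stands left or right of the board; a wooden brush box stands on the other side. A cup stands in the half at tray +x; the half at -x is free.
- brush_box: Open wooden box of brushes, fixed, 220 (x) by 150 (y) by 50 mm high, on the other side of the board from the tray; origin at the centre of its underside. Leave alone.
- pot: White cup standing in the tray, rim diameter 56 mm, 70 mm tall; origin at the centre of its underside. Leave alone.
- sander: Cork sanding block lying on the yellow panel, 50 x 85 x 30 mm, its underside 24 mm above the table; origin at the centre of its underside. Leave alone.
- ink: Squat dark ink pot on the far strip of the board, 50 mm diameter, 50 mm tall; origin at the centre of its underside. Leave alone.
- mug: Blue mug at the back right, 70 mm diameter, 80 mm tall; origin at the centre of its underside. Leave alone.

How it is judged:
By the outcome, as a careful person would: the job done as asked, in the order asked, and still so for the second after the job is handed in, with the robot touching nothing.
It also fails if it takes over 56 s, if anything falls off the work surface, if the arm or the gripper's body presses on something with over 40 N, if the wrist force passes 120 N, or if a joint passes its speed limit or range.

### The arm

A 6-joint arm with a two-finger parallel gripper is mounted at the origin on the work surface. World frame = base frame: x ahead of the robot, y to its left, z up, the work surface at z = 0. Lengths are in m, angles in rad, forces in N, time in s.
With the tool pointing down it reaches from about 0.3 to 0.875 m from the base axis. Payload 4.2 kg.
Tool frame: the origin (TCP) lies midway between the tips of the shut fingers; the grasp point (between the pads) lies 19 mm behind it (pinch_z is the distance from the TCP to the grasp point, in m); z points along the fingers, x is the direction in which the jaws open and shut, and the axes are right-handed (so a half turn about z gives the same grasp; the last joint's range is limited). The gripper opens to 85 mm and grips with 20 to 120 N. Pads are 22 mm wide; open, the fingers measure 114 mm over their backs; the gripper's body (76 mm by 85 mm) begins 54 mm behind the grasp point. The pads swing forward as they close: fully open they stand 13 mm farther back than shut.
Start: joints at [1.195, 0.32, 1.565, -0, 1.257, -0.02], TCP at [0.2, 0.539, 0.231] pointing down, gripper open.
Joint ranges: [-3.11, 3.11], [-0.84, 2.01], [0.21, 2.61], [-1.34, 4.49], [0.05, 2.63], [-2.56, 2.56]. Speed limits (rad/s): [2.57, 2.57, 3.14, 3.14, 3.14, 3.14].

### API

Orientations are given as a unit quaternion [w, x, y, z].
In Python, from cell import get_state, camera, sign_off, search_frame, masks_of, spot_point, pinch_z gives the robot as it stands. The module is installed in compiled form; this text tells all that it offers.
- The arm moves only by the tool carry_out, never from a script. Its argument "deltas" is a list of rows, each an object of numbers: "tx", "ty", "tz": the shift along the tool's x, y, z in m; "wx", "wy", "wz": the turn, a rotation vector about the tool's x, y, z in rad. In form: [{"tx": .., "ty": .., "tz": .., "wx": .., "wy": .., "wz": ..}, ...]. A call has 1 to 12 rows; each row shifts and turns the commanded pose from where the row before left it, along the tool's axes as they then stand; what a row does not reach is not made up. A row lasts 1/8 s, in which the tool goes at most 62.5 mm and 10.7 degrees, less where a joint would pass 70% of its speed; a pose out of reach is approached as far as the arm can. A call is refused whole if a number of a shift passes 0.0625 or a number of a turn 0.188, either way. A call with a gripper value outside its range is refused whole. "hand" is the closure, from 0 (fully open) to 1 (shut), set as the call begins (left out, the last holds). The fingers move at their own pace and stop on an object; the grip force is fixed at half the most. Time passes only in rows, so rows that do not move let the fingers close. It gives the time, the measured TCP pose, the force and the opening at its end, in the units of the state.
- get_state(): the state, without advancing time (a new reading comes with each control period).
- camera(name): name is "scene" or "top" or "wrist"; returns a dict with "image" (400x640x3 uint8, red, green, blue), "range_z" (400x640 float32, m along the optical axis (not along the pixel's ray), 0 where there is no reading), "fx", "fy", "cx", "cy" (pixels), "dist" ([k1, k2, p1, p2, k3] as OpenCV has them; the pictures are not rectified), "R" (3x3) and "t" (3): a world point X has camera coordinates R X + t; the wrist camera has in their place "mount" (4x4, takes a point from camera to tool coordinates, whose origin is the TCP and whose axes are the tool frame's). Camera axes: x right, y down, z forward; pixel columns grow to the right and rows downward; lengths in m; the calibration is good to about 2 mm. A picture is of the moment at which its call begins: read the wrist's pose just before it.
- sign_off(): hands the job in, once; it reports no verdict.
Trained networks look in a picture, given as the dict that the camera call returned (one of the last four; its "shot" number tells which), for a name from the list of things; names that differ only in an ending like _2 or _b are one class to them, and where a whole thing is asked for, a point or a joint stands for the part that bears it (a point fixed in the world has none). Each returns a list of dicts, best first, with "score" (0 to 1); they miss things now and then, are a little off and sometimes report something else, mostly with a low value. They report only what shows in the picture. A call takes as long as a camera call.
- search_frame(name, picture): "bbox" ([left, top, right, bottom] in pixels, round what is visible of it).
- masks_of(name, picture): "mask" (400x640 bool, what is visible of it) and "bbox" ([left, top, right, bottom] in pixels, round what is visible of it).
- spot_point(name, picture): "pixel" ([column, row] in pixels: a listed point, or the origin of a listed thing).
The state is a dict: "clock": time; "joint_positions": joint angles; "joint_vel": joint speeds; "effort": joint torques, N m; "ee_pos": TCP position; "orientation": TCP orientation; "wrist_force": force on the tool from outside, world axes, zero at the start; "moment": the same for the moment, N m; "finger_gap": finger opening in m.
Only numpy, scipy, OpenCV 4.12 (cv2) and the standard library are available. Lean on these libraries where they do the work, as an engineer would, in place of code of your own. Each camera call takes 0.05 s, during which the arm holds its last target. There are 200 camera calls.

## Working session

There is one attempt and no reset: what is moved stays moved. The work goes in short steps, Python scripts to look and compute and a tool call to move; the robot and the scene stay as the last step left them, time stands still between calls to the robot, and variables do not carry over. Pictures are saved under pics/ and viewed, about 8 in all and at most 12, crops included, and the job is handed in when it is done.

Besides the shell and the picture viewer there is one more tool, called in YAML: its name, and indented under it one key for each argument. carry_out: Moves the arm, as the interface text tells. Its arguments: {"type":"object","properties":{"deltas":{"type":"array"},"hand":{"type":"number"}},"required":["deltas"]}

```bash
mkdir -p pics; cat > h.py <<'E'
import numpy as np, cv2
from cell import *
def world(c,uv,z=None,T=None):
    """pixel -> world at plane z, or by depth"""
    K=np.array([[c['fx'],0,c['cx']],[0,c['fy'],c['cy']],[0,0,1]])
    p=cv2.undistortPoints(np.array(uv,float).reshape(-1,1,2),K,np.array(c['dist'],float)).reshape(-1,2)
    d=np.c_[p,np.ones(len(p))]
    R=np.array(c['R']);t=np.array(c['t']);o=-R.T@t;d=d@R
    if z is not None: return o+d*((z-o[2])/d[:,2])[:,None]
    uv=np.array(uv).reshape(-1,2).round().astype(int)
    return o+d*c['range_z'][uv[:,1],uv[:,0]][:,None]
def cloud(c,m):
    v,u=np.nonzero(m&(c['range_z']>0)); return world(c,np.c_[u,v])
def save(c,n): cv2.imwrite('pics/'+n,c['image'][:,:,::-1])
E
python3 - <<'E'
from h import *
print(pinch_z, get_state())
for n in('top','scene'):
    c=camera(n); save(c,n+'1.png')
    for k in 'board clamp_top lock_top jar tin tray pot sander ink mug brush_box'.split():
        s=spot_point(k,c)[:1]; m=masks_of(k,c)[:1]
        out=[k]
        if s: out+=[round(s[0]['score'],2),np.round(s[0]['pixel'])]
        if m:
            P=cloud(c,m[0]['mask']); 
            if len(P): out+=['mask',round(m[0]['score'],2),np.round(np.percentile(P,[3,50,97],axis=0),3).tolist()]
            top=P[P[:,2]>np.percentile(P[:,2],97)-.006] if len(P) else P
            if len(P): out+=['topmid',np.round((top.min(0)+top.max(0))/2,3)]
        print(n,*out)
E
```

```text
0.0187 {'clock': 0.0, 'joint_positions': array([ 1.19498024e+00,  3.20267159e-01,  1.56570596e+00, -2.99151474e-05,
        1.25740957e+00, -1.99838953e-02]), 'joint_vel': array([-0.00019778,  0.00045965,  0.00078047, -0.00035439, -0.00170352,
        0.00038373]), 'effort': array([ 3.87232058e-05, -4.15520597e+01, -2.34161925e+01, -1.91985094e-05,
        8.17493128e-03,  2.92312563e-05]), 'ee_pos': array([0.20012984, 0.53851848, 0.23048603]), 'orientation': array([ 5.07930083e-04,  8.21084893e-01,  5.70805394e-01, -7.37064678e-04]), 'wrist_force': array([-0.40342274,  0.81107424, -0.74598221]), 'moment': array([-0.02437367,  0.04140104, -0.00978653]), 'finger_gap': 0.08533731842920274}
top board 0.64 [328. 212.] mask 0.66 [[0.453, -0.175, 0.013], [0.562, 0.008, 0.018], [0.7, 0.2, 0.04]] topmid [0.562 0.021 0.054]
top clamp_top 0.55 [383. 230.] mask 0.56 [[0.497, -0.135, 0.03], [0.55, -0.117, 0.036], [0.637, -0.103, 0.072]] topmid [ 0.514 -0.125  0.069]
top lock_top 0.62 [269. 249.] mask 0.6 [[0.458, 0.116, 0.016], [0.473, 0.153, 0.055], [0.485, 0.173, 0.065]] topmid [0.471 0.16  0.
[... 1879 characters left out ...]
8 0.383 0.046]
scene pot 0.97 [425. 183.] mask 0.72 [[0.536, 0.359, 0.011], [0.568, 0.374, 0.054], [0.586, 0.409, 0.075]] topmid [0.559 0.384 0.073]
scene sander 0.97 [360. 201.] mask 0.59 [[0.557, 0.094, 0.028], [0.59, 0.129, 0.052], [0.611, 0.176, 0.054]] topmid [0.582 0.136 0.052]
scene ink 0.87 [379. 221.] mask 0.98 [[0.646, 0.109, 0.02], [0.675, 0.123, 0.053], [0.688, 0.149, 0.068]] topmid [0.664 0.132 0.066]
scene mug 0.67 [201. 311.] mask 0.76 [[0.67, -0.376, 0.006], [0.722, -0.322, 0.051], [0.736, -0.288, 0.08]] topmid [ 0.702 -0.317  0.078]
scene brush_box 0.86 [150. 261.] mask 0.96 [[0.411, -0.456, 0.005], [0.523, -0.392, 0.024], [0.628, -0.315, 0.05]] topmid [ 0.517 -0.385  0.049]
```

```bash
python3 - <<'E'
import cv2
a=cv2.imread('pics/top1.png')
cv2.imwrite('pics/topc.png',cv2.resize(a[100:320,130:530],(800,440)))
E
```

```text
(no output)
```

View pics/topc.png

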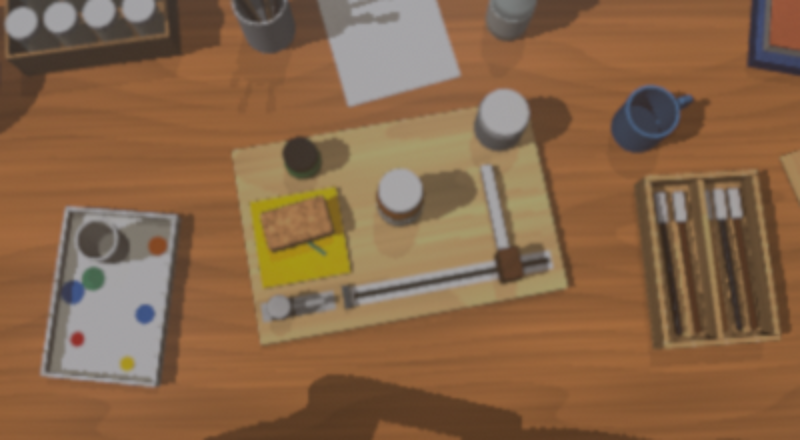

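The picture shows the jar at about (400,195) in the path of the clamp bar. The tin is on the far strip at about (505,118), and the tray is on the left with its near half free. I'll go above the jar.

carry_out:
  deltas:
    - {"tx": -0.0298, "ty": 0.0468}
    - {"tx": -0.0298, "ty": 0.0468}
    - {"tx": -0.0298, "ty": 0.0468}
    - {"tx": -0.0298, "ty": 0.0468}
    - {"tx": -0.0298, "ty": 0.0468}
    - {"tx": -0.0298, "ty": 0.0468}
    - {"tx": -0.0298, "ty": 0.0468}
    - {"tx": -0.0298, "ty": 0.0468}
    - {"tx": -0.0298, "ty": 0.0468}
    - {"tx": -0.0298, "ty": 0.0468}
    - {"tx": -0.0298, "ty": 0.0468}
    - {"tx": -0.0298, "ty": 0.0468}
  hand: 0

```text
$.deltas[0]: bad value
```

carry_out:
  deltas:
    - {"tx": -0.0298, "ty": 0.0468, "tz": 0, "wx": 0, "wy": 0, "wz": 0}
    - {"tx": -0.0298, "ty": 0.0468, "tz": 0, "wx": 0, "wy": 0, "wz": 0}
    - {"tx": -0.0298, "ty": 0.0468, "tz": 0, "wx": 0, "wy": 0, "wz": 0}
    - {"tx": -0.0298, "ty": 0.0468, "tz": 0, "wx": 0, "wy": 0, "wz": 0}
    - {"tx": -0.0298, "ty": 0.0468, "tz": 0, "wx": 0, "wy": 0, "wz": 0}
    - {"tx": -0.0298, "ty": 0.0468, "tz": 0, "wx": 0, "wy": 0, "wz": 0}
    - {"tx": -0.0298, "ty": 0.0468, "tz": 0, "wx": 0, "wy": 0, "wz": 0}
    - {"tx": -0.0298, "ty": 0.0468, "tz": 0, "wx": 0, "wy": 0, "wz": 0}
    - {"tx": -0.0298, "ty": 0.0468, "tz": 0, "wx": 0, "wy": 0, "wz": 0}
    - {"tx": -0.0298, "ty": 0.0468, "tz": 0, "wx": 0, "wy": 0, "wz": 0}
    - {"tx": -0.0298, "ty": 0.0468, "tz": 0, "wx": 0, "wy": 0, "wz": 0}
    - {"tx": -0.0298, "ty": 0.0468, "tz": 0, "wx": 0, "wy": 0, "wz": 0}
  hand: 0

```text
clock: 3.8
ee_pos: [0.6032, 0.0066, 0.2314]
orientation: [-0.0, 0.821, 0.571, 0.0]
wrist_force: [0.3, -0.5, 0.1]
finger_gap: 0.0855
```

```bash
cat >> h.py <<'E'
from scipy.spatial.transform import Rotation as Ro
def wrist():
    s=get_state(); c=camera('wrist'); q=s['orientation']
    T=np.eye(4);T[:3,:3]=Ro.from_quat(np.r_[q[1:],q[0]]).as_matrix();T[:3,3]=s['ee_pos']
    M=np.linalg.inv(T@np.array(c['mount'])); c['R']=M[:3,:3]; c['t']=M[:3,3]; return c
E
python3 - <<'E'
from h import *
c=wrist(); save(c,'w1.png')
m=masks_of('jar',c)[0]; P=cloud(c,m['mask']); t=P[P[:,2]>.106]
print(m['score'],m['bbox'],len(t)); 
if len(t): print(t.min(0),t.max(0),cv2.minEnclosingCircle(t[:,:2].astype(np.float32)))
c=camera('top')
m=masks_of('tray',c)[0]['mask']; P=cloud(c,m); P=P[P[:,2]<.03]
print('tray',cv2.minAreaRect(P[:,:2].astype(np.float32)))
P=cloud(c,np.ones((400,640),bool)); P=P[(abs(P[:,2]-.018)<.004)&(abs(P[:,0]-.56)<.2)&(abs(P[:,1])<.25)]
print('board',cv2.minAreaRect(P[:,:2].astype(np.float32)))
E
```

```text
0.7 [292.4, 140.6, 360.3, 219.3] 2957
[ 0.57509513 -0.01777437  0.10628391] [0.62768959 0.0345779  0.11523223] ((0.6012876033782959, 0.008522232994437218), 0.02653389610350132)
tray ((0.49613267183303833, 0.38908231258392334), (0.16150175034999847, 0.22329197824001312), 83.34503173828125)
board ((0.5843570232391357, 0.011550873517990112), (0.25820884108543396, 0.4009198248386383), 8.73134994506836)
```

View pics/w1.png

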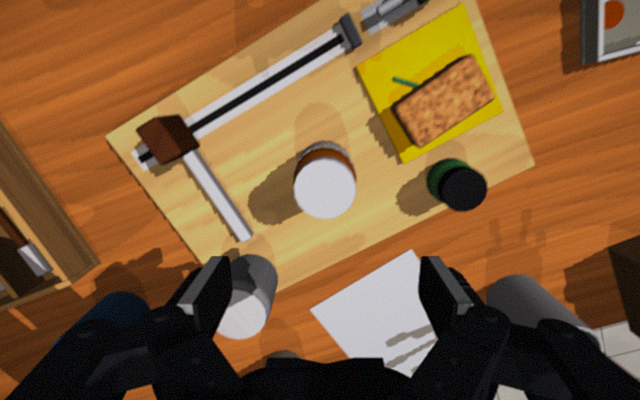

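The wrist view shows the jar lid at about (325,190), and the jar is at (0.601, 0.0085). The tin and ink pot are clear of the fingers. I'll centre on the jar, go down and grip it.

carry_out:
  deltas:
    - {"tx": 0.0012, "ty": -0.0026, "tz": 0.04, "wx": 0, "wy": 0, "wz": 0}
    - {"tx": 0, "ty": 0, "tz": 0.045, "wx": 0, "wy": 0, "wz": 0}
    - {"tx": 0, "ty": 0, "tz": 0.045, "wx": 0, "wy": 0, "wz": 0}
    - {"tx": 0, "ty": 0, "tz": 0.034, "wx": 0, "wy": 0, "wz": 0}
    - {"tx": 0, "ty": 0, "tz": 0.015, "wx": 0, "wy": 0, "wz": 0}
    - {"tx": 0, "ty": 0, "tz": 0, "wx": 0, "wy": 0, "wz": 0}
  hand: 0

```text
clock: 4.75
ee_pos: [0.5996, 0.011, 0.0521]
orientation: [-0.0, 0.821, 0.571, -0.0]
wrist_force: [0.6, 0.4, 0.2]
finger_gap: 0.0855
```

carry_out:
  deltas:
    - {"tx": 0, "ty": 0, "tz": 0, "wx": 0, "wy": 0, "wz": 0}
    - {"tx": 0, "ty": 0, "tz": 0, "wx": 0, "wy": 0, "wz": 0}
    - {"tx": 0, "ty": 0, "tz": 0, "wx": 0, "wy": 0, "wz": 0}
    - {"tx": 0, "ty": 0, "tz": 0, "wx": 0, "wy": 0, "wz": 0}
    - {"tx": 0, "ty": 0, "tz": 0, "wx": 0, "wy": 0, "wz": 0}
    - {"tx": 0, "ty": 0, "tz": 0, "wx": 0, "wy": 0, "wz": 0}
  hand: 1

```text
clock: 5.5
ee_pos: [0.6015, 0.0101, 0.0547]
orientation: [0.001, 0.821, 0.571, 0.002]
wrist_force: [-1.0, -1.2, 6.3]
finger_gap: 0.0583
```

carry_out:
  deltas:
    - {"tx": 0, "ty": 0, "tz": -0.01, "wx": 0, "wy": 0, "wz": 0}
    - {"tx": 0, "ty": 0, "tz": -0.025, "wx": 0, "wy": 0, "wz": 0}
    - {"tx": 0, "ty": 0, "tz": -0.035, "wx": 0, "wy": 0, "wz": 0}
    - {"tx": 0, "ty": 0, "tz": -0.03, "wx": 0, "wy": 0, "wz": 0}
    - {"tx": 0, "ty": 0, "tz": 0, "wx": 0, "wy": 0, "wz": 0}

```text
clock: 6.12
ee_pos: [0.6017, 0.0102, 0.1552]
orientation: [0.002, 0.821, 0.571, 0.003]
wrist_force: [0.2, -0.5, -2.2]
finger_gap: 0.0585
```

carry_out:
  deltas:
    - {"tx": 0.015, "ty": -0.014, "tz": 0, "wx": 0, "wy": 0, "wz": 0}
    - {"tx": 0.0302, "ty": -0.0283, "tz": 0, "wx": 0, "wy": 0, "wz": 0}
    - {"tx": 0.0302, "ty": -0.0283, "tz": 0, "wx": 0, "wy": 0, "wz": 0}
    - {"tx": 0.0302, "ty": -0.0283, "tz": 0, "wx": 0, "wy": 0, "wz": 0}
    - {"tx": 0.0302, "ty": -0.0283, "tz": 0, "wx": 0, "wy": 0, "wz": 0}
    - {"tx": 0.0302, "ty": -0.0283, "tz": 0, "wx": 0, "wy": 0, "wz": 0}
    - {"tx": 0.0302, "ty": -0.0283, "tz": 0, "wx": 0, "wy": 0, "wz": 0}
    - {"tx": 0.0302, "ty": -0.0283, "tz": 0, "wx": 0, "wy": 0, "wz": 0}
    - {"tx": 0.0302, "ty": -0.0283, "tz": 0, "wx": 0, "wy": 0, "wz": 0}
    - {"tx": 0.0302, "ty": -0.0283, "tz": 0, "wx": 0, "wy": 0, "wz": 0}
    - {"tx": 0.0152, "ty": -0.0146, "tz": 0, "wx": 0, "wy": 0, "wz": 0}
    - {"tx": 0, "ty": 0, "tz": 0, "wx": 0, "wy": 0, "wz": 0}

```text
clock: 7.62
ee_pos: [0.4383, 0.3927, 0.1511]
orientation: [0.0, 0.82, 0.572, -0.001]
wrist_force: [0.1, -0.3, -2.7]
finger_gap: 0.0581
```

```bash
python3 - <<'E'
from h import *
s=get_state(); print(s['ee_pos'],s['wrist_force'],s['finger_gap'])
c=camera('top')
m=masks_of('jar',c); 
if m:
    P=cloud(c,m[0]['mask']); print(m[0]['score'],np.percentile(P,[2,50,98],axis=0))
c=camera('scene'); cv2.imwrite('pics/s2.png',cv2.resize(c['image'][60:260,330:580,::-1],(750,600)))
m=masks_of('jar',c); 
if m:
    P=cloud(c,m[0]['mask']); print(m[0]['score'],np.percentile(P,[2,50,98],axis=0))
E
```

```text
[0.43826178 0.39265452 0.1510876 ] [ 0.13091145 -0.32003165 -2.66260022] 0.05813922591954838
0.57 [[0.41029862 0.36192486 0.12191307]
 [0.45154364 0.37044745 0.1742378 ]
 [0.46604975 0.39456032 0.21025343]]
0.91 [[0.42701865 0.36009933 0.11697576]
 [0.46034889 0.37450771 0.16874049]
 [0.47205453 0.41272294 0.20921843]]
```

View pics/s2.png

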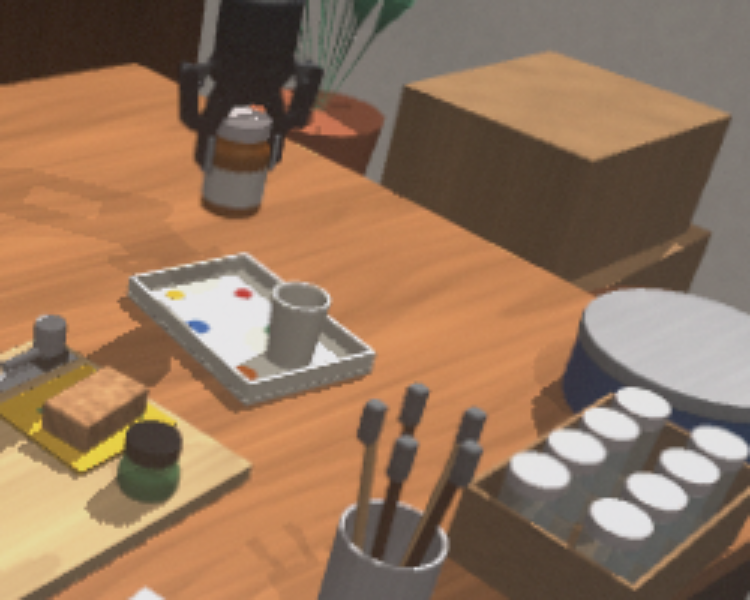

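The jar hangs upright at about (240,160), above the free near half of the tray. I'll lower it.

carry_out:
  deltas:
    - {"tx": 0, "ty": 0, "tz": 0.025, "wx": 0, "wy": 0, "wz": 0}
    - {"tx": 0, "ty": 0, "tz": 0.035, "wx": 0, "wy": 0, "wz": 0}
    - {"tx": 0, "ty": 0, "tz": 0.025, "wx": 0, "wy": 0, "wz": 0}
    - {"tx": 0, "ty": 0, "tz": 0.012, "wx": 0, "wy": 0, "wz": 0}
    - {"tx": 0, "ty": 0, "tz": 0.005, "wx": 0, "wy": 0, "wz": 0}
    - {"tx": 0, "ty": 0, "tz": 0, "wx": 0, "wy": 0, "wz": 0}

```text
clock: 8.57
ee_pos: [0.4403, 0.3921, 0.0509]
orientation: [-0.0, 0.821, 0.571, 0.001]
wrist_force: [0.4, 0.1, -2.1]
finger_gap: 0.0581
```

carry_out:
  deltas:
    - {"tx": 0, "ty": 0, "tz": 0.003, "wx": 0, "wy": 0, "wz": 0}
    - {"tx": 0, "ty": 0, "tz": 0.002, "wx": 0, "wy": 0, "wz": 0}
    - {"tx": 0, "ty": 0, "tz": 0, "wx": 0, "wy": 0, "wz": 0}

```text
clock: 8.95
ee_pos: [0.4397, 0.392, 0.0454]
orientation: [-0.0, 0.821, 0.571, 0.0]
wrist_force: [0.4, -0.1, -2.5]
finger_gap: 0.0579
```

carry_out:
  deltas:
    - {"tx": 0, "ty": 0, "tz": 0.0015, "wx": 0, "wy": 0, "wz": 0}
    - {"tx": 0, "ty": 0, "tz": 0.001, "wx": 0, "wy": 0, "wz": 0}
    - {"tx": 0, "ty": 0, "tz": 0, "wx": 0, "wy": 0, "wz": 0}

```text
clock: 9.32
ee_pos: [0.4397, 0.3919, 0.0427]
orientation: [-0.0, 0.821, 0.571, -0.0]
wrist_force: [0.3, -0.7, -2.1]
finger_gap: 0.0582
```

carry_out:
  deltas:
    - {"tx": 0, "ty": 0, "tz": 0.001, "wx": 0, "wy": 0, "wz": 0}
    - {"tx": 0, "ty": 0, "tz": 0.001, "wx": 0, "wy": 0, "wz": 0}
    - {"tx": 0, "ty": 0, "tz": 0, "wx": 0, "wy": 0, "wz": 0}

```text
clock: 9.7
ee_pos: [0.4398, 0.3921, 0.0417]
orientation: [-0.0, 0.821, 0.571, 0.0]
wrist_force: [-1.9, -1.1, 4.6]
finger_gap: 0.0582
```

carry_out:
  deltas:
    - {"tx": 0, "ty": 0, "tz": 0, "wx": 0, "wy": 0, "wz": 0}
    - {"tx": 0, "ty": 0, "tz": 0, "wx": 0, "wy": 0, "wz": 0}
    - {"tx": 0, "ty": 0, "tz": 0, "wx": 0, "wy": 0, "wz": 0}
    - {"tx": 0, "ty": 0, "tz": 0, "wx": 0, "wy": 0, "wz": 0}
    - {"tx": 0, "ty": 0, "tz": 0, "wx": 0, "wy": 0, "wz": 0}
    - {"tx": 0, "ty": 0, "tz": -0.02, "wx": 0, "wy": 0, "wz": 0}
    - {"tx": 0, "ty": 0, "tz": -0.05, "wx": 0, "wy": 0, "wz": 0}
    - {"tx": 0, "ty": 0, "tz": -0.06, "wx": 0, "wy": 0, "wz": 0}
    - {"tx": 0, "ty": 0, "tz": -0.03, "wx": 0, "wy": 0, "wz": 0}
    - {"tx": 0, "ty": 0, "tz": 0, "wx": 0, "wy": 0, "wz": 0}
  hand: 0

```text
clock: 10.95
ee_pos: [0.4409, 0.3929, 0.2037]
orientation: [-0.0, 0.821, 0.571, 0.003]
wrist_force: [0.0, 0.1, -0.3]
finger_gap: 0.0853
```

```bash
python3 - <<'E'
from h import *
for n in('scene','top'):
    c=camera(n)
    for k in ('jar','pot','clamp_top','lock_top'):
        m=masks_of(k,c)
        if m:
            P=cloud(c,m[0]['mask']); print(n,k,round(m[0]['score'],2),np.percentile(P,[2,50,98],axis=0).round(3).tolist())
            h=dict(jar=.1,pot=.075,clamp_top=.071,lock_top=.063)[k]
            t=P[abs(P[:,2]-h)<.006]
            if len(t): print('   top', cv2.minAreaRect(t[:,:2].astype(np.float32)))
        if k[-3:]=='top':
            s=spot_point(k,c)
            if s: print('   spot',s[0]['score'],world(c,s[0]['pixel'],h))
E
```

```text
scene jar 0.6 [[0.422, 0.362, 0.007], [0.459, 0.375, 0.06], [0.474, 0.409, 0.101]]
   top ((0.4436202049255371, 0.3894388675689697), (0.045192454010248184, 0.050256215035915375), 80.71573638916016)
scene pot 0.69 [[0.536, 0.359, 0.011], [0.569, 0.373, 0.053], [0.586, 0.41, 0.075]]
   top ((0.560750424861908, 0.3833109140396118), (0.04791182279586792, 0.05634493753314018), 44.44404220581055)
scene clamp_top 0.92 [[0.502, -0.141, 0.02], [0.535, -0.126, 0.04], [0.605, -0.108, 0.071]]
   top ((0.5184629559516907, -0.12868991494178772), (0.037771642208099365, 0.023698575794696808), 12.934898376464844)
   spot 0.75 [[ 0.51930719 -0.12813908  0.071     ]]
scene lock_top 0.77 [[0.465, 0.109, 0.023], [0.481, 0.151, 0.041], [0.487, 0.17, 0.063]]
   top ((0.4742000699043274, 0.15824006497859955), (0.025468425825238228, 0.02354881539940834), 23.43600082397461)
   spot 0.73 [[0.46478564 0.16269885 0.063     ]]
top jar 0.76 [[0.413, 0.361, 0.013], [0.444, 0.373, 0.077], [0.466, 0.407, 0.103]]
   top ((0.4463161528110504, 0.385925829410553), (0.05217018723487854, 0.03623905032873154), 41.989158630371094)
top pot 0.82 [[0.534, 0.361, 0.006], [0.562, 0.395, 0.048], [0.589, 0.413, 0.077]]
   top ((0.5598417520523071, 0.3860347867012024), (0.054400455206632614, 0.0526244230568409), 34.41694641113281)
top clamp_top 0.94 [[0.496, -0.137, 0.023], [0.547, -0.117, 0.037], [0.639, -0.103, 0.073]]
   top ((0.5140648484230042, -0.12624680995941162), (0.0376339927315712, 0.025336120277643204), 8.174972534179688)
   spot 0.79 [[ 0.52193054 -0.12169064  0.071     ]]
top lock_top 0.59 [[0.458, 0.111, 0.028], [0.473, 0.153, 0.059], [0.485, 0.172, 0.065]]
   top ((0.4711724817752838, 0.15943633019924164), (0.026885809376835823, 0.02722960151731968), 86.12146759033203)
   spot 0.57 [[0.47180312 0.16340106 0.063     ]]
```

The jar stands upright in the tray, at z 0.005 to 0.10, and the cup hasn't moved. I'll shut the fingers and go behind the clamp block.

carry_out:
  deltas:
    - {"tx": -0.0493, "ty": 0.0269, "tz": 0, "wx": 0, "wy": 0, "wz": 0}
    - {"tx": -0.0493, "ty": 0.0269, "tz": 0, "wx": 0, "wy": 0, "wz": 0}
    - {"tx": -0.0493, "ty": 0.0269, "tz": 0, "wx": 0, "wy": 0, "wz": 0}
    - {"tx": -0.0493, "ty": 0.0269, "tz": 0, "wx": 0, "wy": 0, "wz": 0}
    - {"tx": -0.0493, "ty": 0.0269, "tz": 0, "wx": 0, "wy": 0, "wz": 0}
    - {"tx": -0.0493, "ty": 0.0269, "tz": 0, "wx": 0, "wy": 0, "wz": 0}
    - {"tx": -0.0493, "ty": 0.0269, "tz": 0, "wx": 0, "wy": 0, "wz": 0}
    - {"tx": -0.0493, "ty": 0.0269, "tz": 0, "wx": 0, "wy": 0, "wz": 0}
    - {"tx": -0.0493, "ty": 0.0269, "tz": 0, "wx": 0, "wy": 0, "wz": 0}
    - {"tx": -0.0493, "ty": 0.0269, "tz": 0, "wx": 0, "wy": 0, "wz": 0}
  hand: 1

```text
clock: 12.9
ee_pos: [0.5204, -0.1657, 0.2011]
orientation: [0.0, 0.821, 0.571, 0.0]
wrist_force: [0.3, 0.4, -0.7]
finger_gap: -0.0
```

carry_out:
  deltas:
    - {"tx": 0, "ty": 0, "tz": 0, "wx": 0, "wy": 0, "wz": 0.152}
    - {"tx": 0, "ty": 0, "tz": 0, "wx": 0, "wy": 0, "wz": 0.152}
    - {"tx": 0, "ty": 0, "tz": 0, "wx": 0, "wy": 0, "wz": 0.152}
    - {"tx": 0, "ty": 0, "tz": 0, "wx": 0, "wy": 0, "wz": 0.152}
    - {"tx": 0, "ty": 0, "tz": 0, "wx": 0, "wy": 0, "wz": 0.152}
    - {"tx": 0, "ty": 0, "tz": 0, "wx": 0, "wy": 0, "wz": 0.152}
    - {"tx": 0, "ty": 0, "tz": 0, "wx": 0, "wy": 0, "wz": 0.152}
    - {"tx": 0, "ty": 0, "tz": 0, "wx": 0, "wy": 0, "wz": 0}

```text
clock: 13.9
ee_pos: [0.5202, -0.1639, 0.2009]
orientation: [0.0, 0.997, 0.076, 0.0]
wrist_force: [0.2, -0.1, 1.3]
finger_gap: -0.0001
```

```bash
python3 - <<'E'
from h import *
s=get_state(); q=s['orientation']; X=Ro.from_quat(np.r_[q[1:],q[0]]).as_matrix()
print(s['ee_pos'],X.round(3).tolist(),s['finger_gap'],s['joint_positions'])
c=wrist(); save(c,'w2.png')
for k in ('clamp_top','tin'):
    m=masks_of(k,c)
    if m:
        P=cloud(c,m[0]['mask']); h=.071 if k!='tin' else .093
        t=P[abs(P[:,2]-h)<.006]
        print(k,m[0]['score'],m[0]['bbox'],len(t) and cv2.minAreaRect(t[:,:2].astype(np.float32)))
E
```

```text
[ 0.5202192  -0.16386776  0.20087006] [[0.988, 0.152, 0.0], [0.152, -0.988, 0.0], [0.0, 0.0, -1.0]] -0.00014407603703164788 [-3.26286660e-01  2.94675427e-01  1.68099788e+00  7.78777119e-05
  1.16572894e+00 -4.79124643e-01]
clamp_top 0.78 [300.0, 126.4, 466.0, 159.5] ((0.5149219036102295, -0.12497930228710175), (0.03943381831049919, 0.02533815987408161), 8.242292404174805)
tin 0.77 [475.2, 131.8, 596.0, 218.8] ((0.7005683183670044, -0.12522739171981812), (0.05988730862736702, 0.05973305553197861), 21.445167541503906)
```

View pics/w2.png

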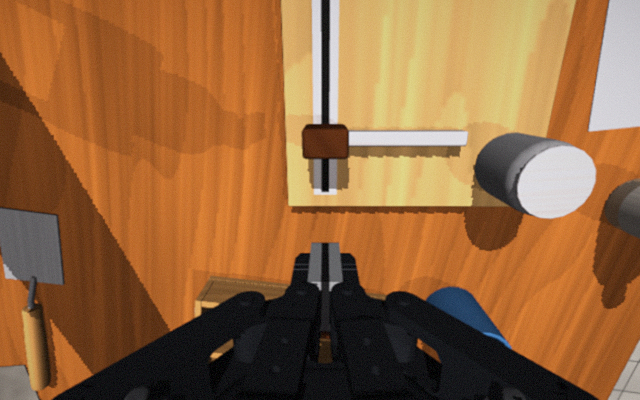

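The shut fingers line up behind the block, which is at about (325,140). The rail and bar are clear. I'll go down and push.

carry_out:
  deltas:
    - {"tx": 0, "ty": 0, "tz": 0.03, "wx": 0, "wy": 0, "wz": 0}
    - {"tx": 0, "ty": 0, "tz": 0.05, "wx": 0, "wy": 0, "wz": 0}
    - {"tx": 0, "ty": 0, "tz": 0.05, "wx": 0, "wy": 0, "wz": 0}
    - {"tx": 0, "ty": 0, "tz": 0.025, "wx": 0, "wy": 0, "wz": 0}
    - {"tx": 0, "ty": 0, "tz": 0, "wx": 0, "wy": 0, "wz": 0}
    - {"tx": 0, "ty": -0.008, "tz": 0, "wx": 0, "wy": 0, "wz": 0}
    - {"tx": 0, "ty": -0.006, "tz": 0, "wx": 0, "wy": 0, "wz": 0}
    - {"tx": 0, "ty": -0.006, "tz": 0, "wx": 0, "wy": 0, "wz": 0}
    - {"tx": 0, "ty": -0.01, "tz": 0, "wx": 0, "wy": 0, "wz": 0}

```text
clock: 15.18
ee_pos: [0.5167, -0.1345, 0.0469]
orientation: [0.001, 0.997, 0.075, 0.002]
wrist_force: [1.1, -2.8, 2.6]
finger_gap: -0.0003
```

carry_out:
  deltas:
    - {"tx": 0, "ty": -0.015, "tz": 0, "wx": 0, "wy": 0, "wz": 0}
    - {"tx": 0, "ty": -0.015, "tz": 0, "wx": 0, "wy": 0, "wz": 0}
    - {"tx": 0, "ty": -0.015, "tz": 0, "wx": 0, "wy": 0, "wz": 0}
    - {"tx": 0, "ty": -0.015, "tz": 0, "wx": 0, "wy": 0, "wz": 0}
    - {"tx": 0, "ty": -0.015, "tz": 0, "wx": 0, "wy": 0, "wz": 0}
    - {"tx": 0, "ty": -0.015, "tz": 0, "wx": 0, "wy": 0, "wz": 0}
    - {"tx": 0, "ty": -0.015, "tz": 0, "wx": 0, "wy": 0, "wz": 0}
    - {"tx": 0, "ty": -0.015, "tz": 0, "wx": 0, "wy": 0, "wz": 0}
    - {"tx": 0, "ty": -0.015, "tz": 0, "wx": 0, "wy": 0, "wz": 0}
    - {"tx": 0, "ty": -0.01, "tz": 0, "wx": 0, "wy": 0, "wz": 0}
    - {"tx": 0, "ty": 0, "tz": 0, "wx": 0, "wy": 0, "wz": 0}

```text
clock: 16.55
ee_pos: [0.492, 0.0103, 0.0452]
orientation: [-0.001, 0.997, 0.076, -0.002]
wrist_force: [0.2, 0.4, -0.1]
finger_gap: 0.0003
```

carry_out:
  deltas:
    - {"tx": 0, "ty": -0.005, "tz": 0, "wx": 0, "wy": 0, "wz": 0}
    - {"tx": 0, "ty": -0.005, "tz": 0, "wx": 0, "wy": 0, "wz": 0}
    - {"tx": 0, "ty": -0.003, "tz": 0, "wx": 0, "wy": 0, "wz": 0}

```text
clock: 16.92
ee_pos: [0.4907, 0.022, 0.0454]
orientation: [0.0, 0.997, 0.075, -0.001]
wrist_force: [-2.0, -3.9, -1.0]
finger_gap: 0.0
```

carry_out:
  deltas:
    - {"tx": 0, "ty": -0.004, "tz": 0, "wx": 0, "wy": 0, "wz": 0}
    - {"tx": 0, "ty": -0.003, "tz": 0, "wx": 0, "wy": 0, "wz": 0}
    - {"tx": 0, "ty": -0.003, "tz": 0, "wx": 0, "wy": 0, "wz": 0}

```text
clock: 17.3
ee_pos: [0.4903, 0.0321, 0.0458]
orientation: [-0.0, 0.997, 0.075, -0.0]
wrist_force: [-1.7, -3.5, -0.6]
finger_gap: -0.0001
```

carry_out:
  deltas:
    - {"tx": 0, "ty": -0.002, "tz": 0, "wx": 0, "wy": 0, "wz": 0}
    - {"tx": 0, "ty": -0.002, "tz": 0, "wx": 0, "wy": 0, "wz": 0}

```text
clock: 17.55
ee_pos: [0.4898, 0.0359, 0.0458]
orientation: [0.0, 0.997, 0.076, 0.0]
wrist_force: [0.0, -10.6, -0.9]
finger_gap: 0.0002
```

Force is rising right where the stop should be. I'll take one more small step to confirm.

carry_out:
  deltas:
    - {"tx": 0, "ty": -0.0015, "tz": 0, "wx": 0, "wy": 0, "wz": 0}
    - {"tx": 0, "ty": 0, "tz": 0, "wx": 0, "wy": 0, "wz": 0}

```text
clock: 17.8
ee_pos: [0.4899, 0.0359, 0.0458]
orientation: [0.001, 0.997, 0.076, 0.0]
wrist_force: [-0.4, -9.6, -1.6]
finger_gap: -0.0001
```

carry_out:
  deltas:
    - {"tx": 0, "ty": -0.003, "tz": 0, "wx": 0, "wy": 0, "wz": 0}
    - {"tx": 0, "ty": 0, "tz": 0, "wx": 0, "wy": 0, "wz": 0}

```text
clock: 18.05
ee_pos: [0.4899, 0.036, 0.0459]
orientation: [0.004, 0.997, 0.078, 0.0]
wrist_force: [0.0, -24.7, -1.9]
finger_gap: -0.0001
```

That is a hard stop: 25 N with no movement. I'll back off, rise and go beyond the lock knob.

carry_out:
  deltas:
    - {"tx": 0, "ty": 0.01, "tz": 0, "wx": 0, "wy": 0, "wz": 0}
    - {"tx": 0, "ty": 0.01, "tz": 0, "wx": 0, "wy": 0, "wz": 0}
    - {"tx": 0, "ty": 0, "tz": -0.05, "wx": 0, "wy": 0, "wz": 0}
    - {"tx": 0, "ty": 0, "tz": -0.06, "wx": 0, "wy": 0, "wz": 0}
    - {"tx": 0, "ty": -0.037, "tz": -0.04, "wx": 0, "wy": 0, "wz": 0}
    - {"tx": 0, "ty": -0.037, "tz": 0, "wx": 0, "wy": 0, "wz": 0}
    - {"tx": 0, "ty": -0.037, "tz": 0, "wx": 0, "wy": 0, "wz": 0}
    - {"tx": 0, "ty": -0.037, "tz": 0, "wx": 0, "wy": 0, "wz": 0}
    - {"tx": 0.0016, "ty": -0.037, "tz": 0, "wx": 0, "wy": 0, "wz": 0}
    - {"tx": 0, "ty": 0, "tz": 0, "wx": 0, "wy": 0, "wz": 0}

```text
clock: 19.3
ee_pos: [0.4659, 0.2061, 0.196]
orientation: [-0.001, 0.997, 0.077, 0.0]
wrist_force: [1.2, -0.0, 0.7]
finger_gap: -0.0
```

```bash
python3 - <<'E'
from h import *
s=get_state(); print(s['ee_pos'],s['orientation'])
C=np.array([.5844,.0115]); a=.152; V=np.array([np.cos(a),np.sin(a)]); U=np.array([-np.sin(a),np.cos(a)])
print('tcp board',(s['ee_pos'][:2]-C)@U,(s['ee_pos'][:2]-C)@V)
for c,n in((camera('top'),'top'),(camera('scene'),'scene')):
  cv2.imwrite(f'pics/{n}3.png',cv2.resize(c['image'][120:300,200:450,::-1],(800,576)))
  for k,h in(('lock_top',.063),('clamp_top',.071)):
    m=masks_of(k,c)
    if m:
        P=cloud(c,m[0]['mask']); t=P[abs(P[:,2]-h)<.006]
        if len(t)>5:
            r=cv2.minAreaRect(t[:,:2].astype(np.float32)); print(n,k,round(m[0]['score'],2),r,(r[0]-C)@U,(r[0]-C)@V)
E
```

```text
[0.4658656  0.20606675 0.19601601] [-8.68449780e-04  9.97020936e-01  7.71250346e-02  4.77591028e-04]
tcp board 0.21027136899104346 -0.08770732323860603
top lock_top 0.63 ((0.4713803827762604, 0.15948857367038727), (0.026675553992390633, 0.027317263185977936), 88.47361755371094) 0.1633952062745008 -0.08930878109631551
top clamp_top 0.73 ((0.6973993182182312, -0.325373113155365), (0.08623106777667999, 0.06796730309724808), 78.3463363647461) -0.35009887580994836 0.06068869286269687
scene lock_top 0.79 ((0.4727913737297058, 0.1602368950843811), (0.024844568222761154, 0.028155887499451637), 57.387943267822266) 0.1639212539869211 -0.08780075118493975
scene clamp_top 0.87 ((0.49043208360671997, 0.05934970825910568), (0.03949854522943497, 0.02648622915148735), 5.750513076782227) 0.061526199102508276 -0.08563930590432473
```

View pics/scene3.png

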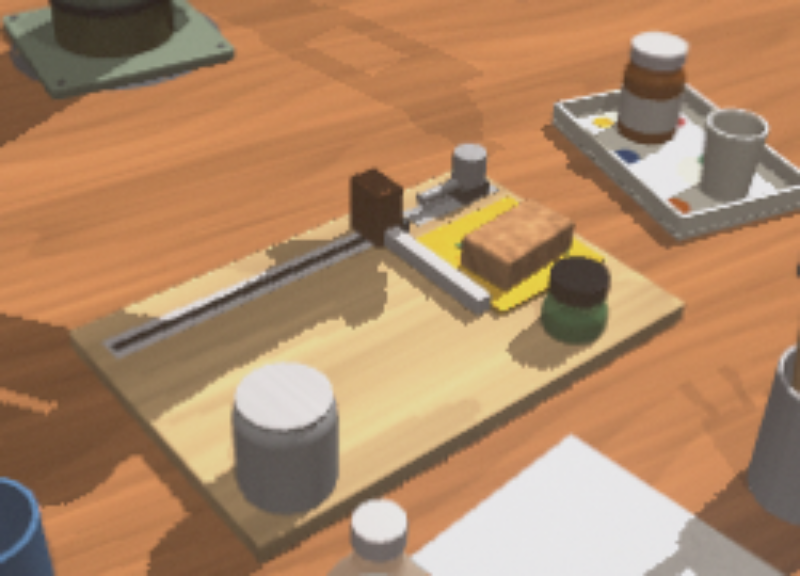

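The scene view shows the clamp bar against the panel, with the block at about (377,205) and board y 0.0615 against an expected 0.062. The knob at (468,165) is still withdrawn, and the jar is upright in the tray at (655,85). Next I push the lock.

carry_out:
  deltas:
    - {"tx": 0, "ty": 0, "tz": 0.03, "wx": 0, "wy": 0, "wz": 0}
    - {"tx": 0, "ty": 0, "tz": 0.05, "wx": 0, "wy": 0, "wz": 0}
    - {"tx": 0, "ty": 0, "tz": 0.05, "wx": 0, "wy": 0, "wz": 0}
    - {"tx": 0, "ty": 0, "tz": 0.021, "wx": 0, "wy": 0, "wz": 0}
    - {"tx": 0, "ty": 0, "tz": 0, "wx": 0, "wy": 0, "wz": 0}
    - {"tx": 0, "ty": 0.01, "tz": 0, "wx": 0, "wy": 0, "wz": 0}
    - {"tx": 0, "ty": 0.008, "tz": 0, "wx": 0, "wy": 0, "wz": 0}
    - {"tx": 0, "ty": 0.006, "tz": 0, "wx": 0, "wy": 0, "wz": 0}
    - {"tx": 0, "ty": 0.006, "tz": 0, "wx": 0, "wy": 0, "wz": 0}

```text
clock: 20.72
ee_pos: [0.4712, 0.174, 0.0456]
orientation: [-0.001, 0.997, 0.075, 0.001]
wrist_force: [0.7, 2.6, 1.6]
finger_gap: -0.0
```

carry_out:
  deltas:
    - {"tx": 0, "ty": 0.006, "tz": 0, "wx": 0, "wy": 0, "wz": 0}
    - {"tx": 0, "ty": 0.006, "tz": 0, "wx": 0, "wy": 0, "wz": 0}
    - {"tx": 0, "ty": 0.005, "tz": 0, "wx": 0, "wy": 0, "wz": 0}

```text
clock: 21.1
ee_pos: [0.4731, 0.1569, 0.0448]
orientation: [-0.0, 0.997, 0.075, 0.0]
wrist_force: [0.4, 1.3, 1.6]
finger_gap: 0.0002
```

carry_out:
  deltas:
    - {"tx": 0, "ty": 0.003, "tz": 0, "wx": 0, "wy": 0, "wz": 0}
    - {"tx": 0, "ty": 0.003, "tz": 0, "wx": 0, "wy": 0, "wz": 0}

```text
clock: 21.35
ee_pos: [0.4739, 0.1511, 0.0448]
orientation: [-0.0, 0.997, 0.075, 0.0]
wrist_force: [1.1, 1.7, 0.9]
finger_gap: -0.0003
```

carry_out:
  deltas:
    - {"tx": 0, "ty": 0.002, "tz": 0, "wx": 0, "wy": 0, "wz": 0}
    - {"tx": 0, "ty": 0.0015, "tz": 0, "wx": 0, "wy": 0, "wz": 0}

```text
clock: 21.6
ee_pos: [0.4743, 0.1493, 0.0449]
orientation: [-0.002, 0.997, 0.074, 0.0]
wrist_force: [-1.3, 12.4, 1.8]
finger_gap: -0.0004
```

carry_out:
  deltas:
    - {"tx": 0, "ty": 0.0015, "tz": 0, "wx": 0, "wy": 0, "wz": 0}
    - {"tx": 0, "ty": 0, "tz": 0, "wx": 0, "wy": 0, "wz": 0}

```text
clock: 21.85
ee_pos: [0.4743, 0.1493, 0.0449]
orientation: [-0.003, 0.997, 0.074, 0.0]
wrist_force: [-2.4, 15.4, 0.8]
finger_gap: -0.0001
```

The lock is against its stop as well. I'll back off, rise and check.

carry_out:
  deltas:
    - {"tx": 0, "ty": -0.01, "tz": 0, "wx": 0, "wy": 0, "wz": 0}
    - {"tx": 0, "ty": -0.02, "tz": 0, "wx": 0, "wy": 0, "wz": 0}
    - {"tx": 0, "ty": 0, "tz": -0.05, "wx": 0, "wy": 0, "wz": 0}
    - {"tx": 0, "ty": 0, "tz": -0.06, "wx": 0, "wy": 0, "wz": 0}
    - {"tx": 0, "ty": 0, "tz": -0.04, "wx": 0, "wy": 0, "wz": 0}
    - {"tx": 0, "ty": -0.03, "tz": -0.02, "wx": 0, "wy": 0, "wz": 0}
    - {"tx": 0, "ty": 0, "tz": 0, "wx": 0, "wy": 0, "wz": 0}

```text
clock: 22.72
ee_pos: [0.4659, 0.2065, 0.2161]
orientation: [-0.0, 0.997, 0.077, 0.001]
wrist_force: [-0.0, -0.3, 0.1]
finger_gap: 0.0002
```

```bash
python3 - <<'E'
from h import *
C=np.array([.5844,.0115]); a=.152; V=np.array([np.cos(a),np.sin(a)]); U=np.array([-np.sin(a),np.cos(a)])
c=camera('scene'); cv2.imwrite('pics/s4.png',cv2.resize(c['image'][100:350,170:490,::-1],(768,600)))
for k,h in(('lock_top',.063),('clamp_top',.071),('jar',.1),('tin',.093),('pot',.075),('sander',.054),('ink',.068),('mug',.08)):
    m=masks_of(k,c)
    if m:
        P=cloud(c,m[0]['mask']); t=P[abs(P[:,2]-h)<.006]; t=(t.max(0)+t.min(0))/2
        print(k,round(m[0]['score'],2),t.round(4),(t[:2]-C)@U,(t[:2]-C)@V)
print(get_state()['clock'])
E
```

```text
lock_top 0.63 [0.4778 0.1228 0.0606] 0.1261278414262572 -0.08856891075218482
clamp_top 0.81 [0.4892 0.0583 0.0685] 0.06069639397197017 -0.08705607046884989
jar 0.55 [0.4441 0.39   0.0982] 0.39539654772411936 -0.08134124401062448
tin 0.96 [ 0.7027 -0.1273  0.0908] -0.15511166320062283 0.09592378632621983
pot 0.74 [0.5614 0.3842 0.073 ] 0.37188190344600275 0.033740687520968426
sander 0.96 [0.5774 0.1362 0.052 ] 0.12431773131003379 0.012001428464037185
ink 0.73 [0.6655 0.1303 0.0659] 0.10518800832932232 0.09811784561664927
mug 0.72 [ 0.7018 -0.3175  0.0783] -0.3430272158604672 0.06619556410693858
23.175
```

View pics/s4.png

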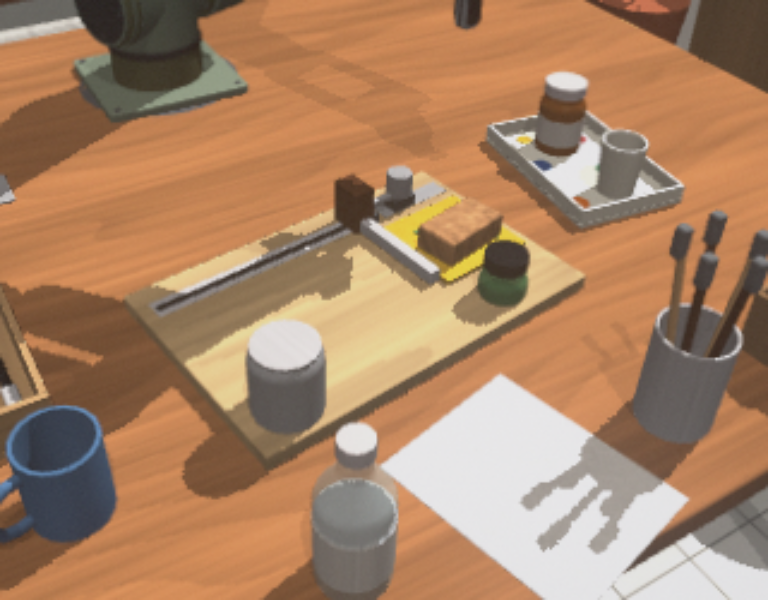

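The block at (355,205) is home against the panel, and the knob at (399,185) is home towards it. The jar stands upright in the tray at (562,115), and everything else is in place.

```bash
python3 -c "from cell import *; print(sign_off())"
```

```text
the job is handed in; nothing more can be done
None
```

The panel is clamped and locked, and I handed the job in at about 23 s of the 56 s allowed.

- **Container:** the jar was the one in the clamp bar's way. I set it upright in the free half of the tray, with about 5 N at touchdown. The tin stayed on the far strip.
- **Clamp:** I pushed it by its wooden block until it stopped, with 25 N and no further movement. The camera put it at board y of about 0.061 m; fully home is 0.062 m.
- **Lock knob:** I then pushed it until it stopped at about 15 N. The camera put it at board y of about 0.126 m; fully home is 0.127 m.

In the last camera check, the tin, cup, sanding block, ink pot and mug were all within about 2 mm of where they started, about the accuracy of the calibration. The gripper was clear of everything. No check failed. One stray detection of the clamp in a top picture, which was really the mug, was thrown out because its position was impossible.

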